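# Sort the specimen jars, reagent bottles and forceps into their holders

### The job

From the row of loose things along the front edge of the bench, stand the two yellow-capped specimen jars in the tray with two square bays, one in each bay, and the two black-capped reagent bottles in the stand with two round wells, one in each well, and lay the forceps flat and lengthwise in the undivided tray. Never tip a jar or bottle over, and leave the empty glass beaker standing where it is.

Things in the scene. Friction and masses are not known exactly. Their poses are not given: they have to be found in the camera images.
- jar_a: One specimen jar, clear round body with a dark dried specimen inside and a broad flat yellow screw cap; 46 mm across, 52 mm high, 0.11 kg; stands upright in the row along the front edge of the bench. Origin: centre of its underside, z up. Grasp the body or cap from above.
- jar_b: The other specimen jar, clear round body with a dark dried specimen inside and a broad flat yellow screw cap; 46 mm across, 52 mm high, 0.11 kg; stands upright in the row along the front edge of the bench. Origin: centre of its underside, z up. Grasp the body or cap from above.
- bottle_a: One reagent bottle, white round body with a narrow black screw cap; 48 mm across, 98 mm high (straight body up to about 60 mm), 0.14 kg; stands upright in the row along the front edge of the bench. Origin: centre of its underside, z up. Grasp the body or the cap from above.
- bottle_b: The other reagent bottle, white round body with a narrow black screw cap; 48 mm across, 98 mm high (straight body up to about 60 mm), 0.14 kg; stands upright in the row along the front edge of the bench. Origin: centre of its underside, z up. Grasp the body or the cap from above.
- forceps: Steel forceps lying flat in the row along the front edge of the bench (any others farther right are clutter), 131 mm long, 12 to 15 mm wide, 9 mm thick, 0.022 kg. Origin: middle of the underside; y along the length, x across, z up. Grasp across the arms at the middle. They are rigid.
- jar_tray: Jar tray: shallow tray 86 x 166 mm, 16 mm high, walls and floor 4 mm, one dividing wall across its middle making two square bays, each 78 x 77 mm inside. Bay centres at x = 0, y = +40.5 and -40.5 mm; bay floor 4 mm above the bench. Fixed to the bench. Of the same grey plastic as the other two holders. Origin: centre of its underside (on the bench), x across it, y along its length, z up.
- bottle_stand: Bottle stand: slab 96 x 184 mm, 18 mm high, with two round wells 73 mm across and 12 mm deep. Well centres at x = 0, y = +45 and -45 mm; well floor 6 mm above the bench. Fixed to the bench. Of the same grey plastic as the other two holders. Origin: centre of its underside (on the bench), x across it, y along its length, z up.
- tool_tray: Tool tray: shallow tray without any divider, 122 x 170 mm, 12 mm high, walls and floor 4 mm, 114 x 162 mm inside; floor 4 mm above the bench. Fixed to the bench. Of the same grey plastic as the other two holders. Origin: centre of its underside (on the bench), x across it, y along its length, z up.
- beaker: Empty glass beaker, 46 mm across, 58 mm high, loose, standing upright among the things in the front row. It is not to be sorted and must stay where it is. Origin: centre of its underside, z up.
Mind the look-alikes: they are no part of the job. What is shaped like the bottle_b but blue is not meant.

How it is judged:
By the outcome, as a careful person would: the job done as asked, in the order asked, and still so for the second after the job is handed in, with the robot touching nothing.
It also fails if it takes over 96 s, if anything falls off the work surface, if the arm or the gripper's body presses on something with over 40 N, if the wrist force passes 120 N, or if a joint passes its speed limit or range.

### The arm

A 7-joint arm with a two-finger parallel gripper is mounted at the origin on a cart in front of the work surface, level with it; the furniture and walls round the work are solid. World frame = base frame: x ahead of the robot, y to its left, z up, the work surface at z = 0. Lengths are in m, angles in rad, forces in N, time in s.
With the tool pointing down it reaches from about 0.4 to 0.875 m from the base axis. Payload 19.3 kg.
Tool frame: the origin (TCP) lies between the finger pads; the fingertips stand 17 mm ahead of it and the grasp point (between the pads) lies 2 mm behind it (tips_ahead is the distance from the TCP to the fingertips, in m); z points along the fingers, y is the line along which they close (so a half turn about z gives the same grasp; the last joint's range is limited). The gripper opens to 85 mm and grips with 20 to 120 N. Pads are 22 mm wide; open, the fingers measure 114 mm over their backs; the gripper's body (76 mm by 85 mm) begins 54 mm behind the grasp point. The pads swing forward as they close: fully open they stand 13 mm farther back than shut.
Start: joints at [1.244, 0.521, -0.036, 1.599, 0.021, 1.021, -0.113], TCP at [0.159, -0.605, 0.225] pointing down, gripper open.
Joint ranges: [-2.91, 2.91], [-0.3, 2.13], [-1.5, 1.42], [0.17, 2.43], [-1.26, 4.41], [0.16, 1.93], [-2.52, 2.52]. Speed limits (rad/s): [1.89, 1.89, 2.39, 2.39, 3.01, 3.01, 3.01].

### API

Orientations are given as a rotation vector (axis times angle).
In Python, from bench import goto, movel, move_joints, ungrasp, grab, sleep, ik, state, camera, Unreachable, close_job, tips_ahead gives the robot as it stands. Calls block until the motion is done:
- goto(position, orientation): joint-space move of the TCP to a pose.
- movel(position, attitude=None, feed=0.15): straight line of the TCP; attitude=None keeps the orientation; feed is the mean speed in m/s.
- move_joints(angles): joint-space move.
- ungrasp() and grab(): open the fingers fully, or close them until they stop; the grip force is fixed at half the most.
- sleep(seconds).
- ik(position, orientation): joint angles nearest the present ones, or None.
- state(): the state.
- camera(name): name is "scene" or "top" or "wrist"; returns a dict with "frame" (420x560x3 uint8, red, green, blue), "z_map" (420x560 float32, m along the optical axis (not along the pixel's ray), 0 where there is no reading), "fx", "fy", "cx", "cy" (pixels), "k1" (the pictures are not rectified: a ray, as slopes to the right and down, at radius r is drawn at 1 + k1 r^2 times it, then the intrinsics apply), "cam_to_world" (4x4, takes a point from camera to world coordinates); the wrist camera has in their place "mount" (4x4, takes a point from camera to tool coordinates, whose origin is the TCP and whose axes are the flange's). Camera axes: x right, y up, looking along -z (the intrinsics and any distortion apply to the point x, -y, -z); pixel columns grow to the right and rows downward; lengths in m; the calibration is good to about 2 mm. A picture is of the moment at which its call begins: read the wrist's pose just before it.
A pose or a line that the arm cannot do raises Unreachable and nothing moves.
- close_job(): hands the job in; it is judged then, once.
The state is a dict: "clock": time; "joints": joint angles; "qvel": joint speeds; "joint_efforts": joint torques, N m; "eef_pos": TCP position; "orientation": TCP orientation; "ft_force": force on the tool from outside, world axes, zero at the start; "moment": the same for the moment, N m; "gripper_width": finger opening in m; "grip_force": force on a finger pad.
Only numpy, scipy, OpenCV 4.12 (cv2) and the standard library are available. Lean on these libraries where they do the work, as an engineer would, in place of code of your own. Each camera call takes 0.05 s, during which the arm holds its last target. There are 200 camera calls.

## Working session

There is one attempt and no reset: what is moved stays moved. The work goes in short steps, each a Python script; the robot and the scene stay as the last script left them, time stands still between calls to the robot, and variables do not carry over. Pictures are saved under pics/ and viewed, at most 14 in all, crops included, and the job is handed in when it is done.

```bash
mkdir -p pics; ls
python3 - <<'E'
from bench import *
import cv2,numpy as np
s=state();print(s['clock'],s['eef_pos'],s['orientation'],s['gripper_width'],tips_ahead)
for n in("scene","top"):
    c=camera(n);cv2.imwrite(f"pics/{n}0.png",c["frame"][:,:,::-1]);np.savez(f"{n}0.npz",**c)
    print(n,c["fx"],c["cx"],c["cy"],c["k1"],np.round(c["cam_to_world"],3))
c=camera("wrist");print(np.round(c["mount"],3),c["fx"],c["k1"])
E
```

```text
pics
0.0 [ 0.15861303 -0.60417439  0.22463091] [-3.11461099e+00 -4.02133038e-01  3.41993118e-04] 0.08520677438782588 0.017
scene 465.97598072667915 283.2836198069123 209.82669084708107 -0.13042620177303071 [[ 0.447  0.434 -0.782 -0.416]
 [-0.895  0.226 -0.386 -0.467]
 [ 0.009  0.872  0.49   0.627]
 [ 0.     0.     0.     1.   ]]
top 379.9050595789746 281.30601411282095 208.9028961007904 -0.07603165932999213 [[-0.008  0.991 -0.133  0.395]
 [-1.    -0.007  0.005 -0.012]
 [ 0.004  0.133  0.991  1.032]
 [ 0.     0.     0.     1.   ]]
[[ 0.     0.959  0.282  0.072]
 [ 1.    -0.    -0.    -0.001]
 [-0.     0.282 -0.959 -0.15 ]
 [ 0.     0.     0.     1.   ]] 374.4434243447224 -0.03263120813685157
```

View pics/scene0.png

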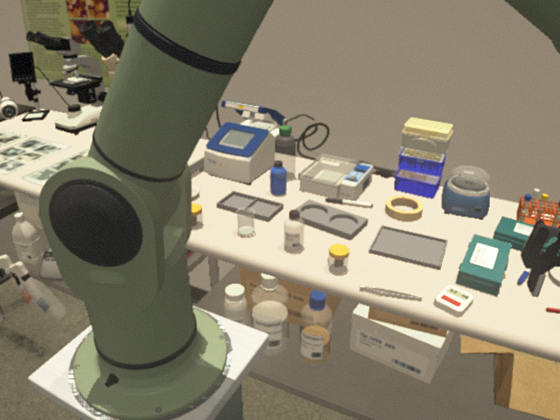

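View pics/top0.png

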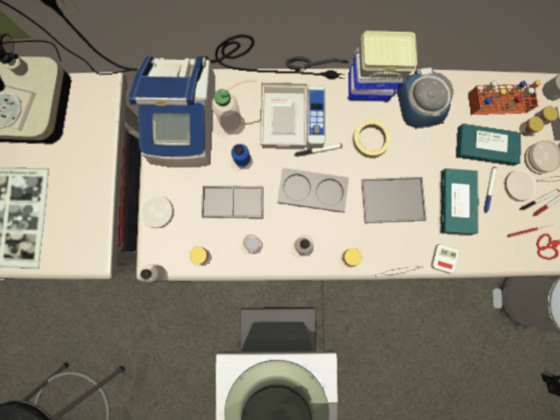

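The top view shows jars at (199,256) and (352,257), the beaker at about (252,243), a bottle at (304,245), the forceps at (400,270) and probably the second bottle at (148,272). The holders are at (233,202), (313,190) and (393,200). I'll enlarge the view and take measurements.

```bash
cat > h.py <<'E'
import numpy as np,cv2
def undist(c,u,v):
    K=np.array([[c["fx"],0,c["cx"]],[0,c["fy"],c["cy"]],[0,0,1.]])
    return cv2.undistortPoints(np.array([[[u,v]]],float),K,np.array([float(c["k1"]),0,0,0]))[0,0]
def ray(c,u,v,T=None):
    T=c["cam_to_world"] if T is None else T
    x,y=undist(c,u,v); return T[:3,3],T[:3,:3]@np.array([x,-y,-1.])
def plane(c,u,v,z,T=None):
    o,d=ray(c,u,v,T); return o+d*(z-o[2])/d[2]
def point(c,u,v,T=None):
    o,d=ray(c,u,v,T); return o+d*c["z_map"][int(v),int(u)]
E
python3 - <<'E'
from h import *
c=dict(np.load("top0.npz"))
f=c["frame"]
cv2.imwrite("pics/topcrop.png",cv2.resize(f[165:290,130:450,::-1],None,fx=2.5,fy=2.5,interpolation=cv2.INTER_CUBIC))
for n,u,v in[("jarL",199,256),("bk",252,243),("bot",304,245),("jarR",352,257),("fc",400,270),("x",148,272),("lid",157,211),("lt",206,188),("lb",205,215),("rb",263,216),("blue",240,155),("edge",300,277),("t",393,200)]:
    print(n,np.round(point(c,u,v),3))
E
```

```text
jarL [0.407 0.195 0.053]
bk [0.441 0.062 0.003]
bot [ 0.431 -0.072  0.101]
jarR [ 0.401 -0.198  0.051]
fc [ 0.365 -0.337  0.002]
x [0.367 0.31  0.099]
lid [0.529 0.32  0.015]
lt [0.593 0.189 0.006]
lb [0.517 0.189 0.016]
rb [0.515 0.032 0.001]
blue [0.664 0.088 0.082]
edge [ 0.349 -0.066 -0.002]
t [ 0.556 -0.326  0.003]
```

View pics/topcrop.png

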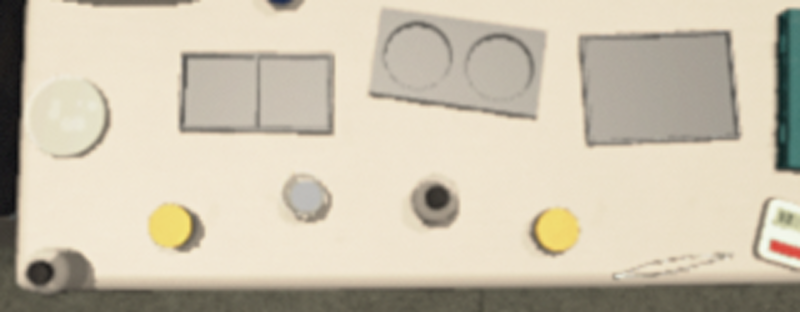

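The crop confirms the layout. Both bottles have depth tops of about 0.10 m, and the one at far left sits in the front corner. Next I'll get precise positions and check that the poses are reachable.

```bash
cat >> h.py <<'E'
from scipy.spatial.transform import Rotation as R
def down(a): # tool x at yaw a, closing line (tool y) across it
    x=np.array([np.cos(a),np.sin(a),0]);z=np.array([0,0,-1.]);return R.from_matrix(np.c_[x,np.cross(z,x),z]).as_rotvec()
E
python3 - <<'E'
from h import *
from bench import *
c=dict(np.load("top0.npz"));f=c["frame"];hsv=cv2.cvtColor(f,cv2.COLOR_RGB2HSV)
def comps(m,box,amin,zz,tag):
    u0,v0,u1,v1=box;q=np.zeros_like(m);q[v0:v1,u0:u1]=m[v0:v1,u0:u1]
    for k in cv2.findContours(q,cv2.RETR_EXTERNAL,cv2.CHAIN_APPROX_NONE)[0]:
        if cv2.contourArea(k)<amin: continue
        P=np.array([plane(c,*p,zz)[:2] for p in k[:,0].astype(float)])*1000
        print(tag,cv2.boundingRect(k),[np.round(t,1) for t in cv2.minAreaRect(P.astype(np.float32))])
comps(cv2.inRange(hsv,(20,110,90),(35,255,255)),(170,235,380,275),30,.052,"jar")
for b in((285,230,325,262),(138,258,165,282)): comps(cv2.inRange(hsv,(0,0,0),(180,255,62)),b,8,.098,"bot")
g=cv2.inRange(hsv,(0,0,0),(180,38,205))
for b,z,t in(((195,180,270,224),.014,"jt"),((272,163,355,218),.018,"st"),((356,170,434,228),.011,"tt")): comps(g,b,500,z,t)
comps(cv2.inRange(hsv,(0,0,0),(180,255,165)),(370,262,428,276),3,.005,"fc")
print(hsv[245,420],hsv[200,230],hsv[190,280])
for p in[(.407,.195),(.40,-.2),(.431,-.072),(.367,.31),(.55,.07),(.55,.15),(.6,-.05),(.6,-.15),(.55,-.33),(.365,-.337)]:
    print(p,[None if (q:=ik([*p,z],down(a))) is None else np.round(q[[0,6]],1) if hasattr(q,'shape') else np.round([q[0],q[6]],1) for a in(np.pi/2,-np.pi/2) for z in(.03,.2)])
E
```

```text
jar (344, 249, 17, 17) [array([ 401.1, -198.2]), array([41.6, 40.9]), np.float64(89.3)]
jar (190, 247, 17, 17) [array([409.2, 197.8]), array([41.2, 41.4]), np.float64(0.8)]
bot (301, 241, 7, 7) [array([433.7, -72.1]), array([14.8, 14.7]), np.float64(89.5)]
bot (142, 270, 9, 8) [array([363.7, 315.7]), array([17. , 20.2]), np.float64(0.1)]
jt (201, 186, 62, 32) [array([553.7, 116.9]), array([165.3,  85.2]), np.float64(89.5)]
st (278, 169, 70, 43) [array([ 583.4, -103.8]), array([180.9,  96.5]), np.float64(81.4)]
tt (362, 177, 64, 46) [array([ 556.7, -325.9]), array([122. , 170.6]), np.float64(2.0)]
[ 20  37 235] [ 20  29 200] [ 21  29 200]
(0.407, 0.195) [array([-0.2, -1.2]), array([ 0.3, -1.2]), array([0.3, 1.5]), array([0.4, 1.9])]
(0.4, -0.2) [array([ 0.6, -0.2]), array([0.8, 0.1]), array([ 0.2, -2.5]), array([-0.3, -2.4])]
(0.431, -0.072) [array([ 0.4, -0.6]), array([ 0.5, -0.2]), array([-0.2, -2.5]), array([-0.8, -2.5])]
(0.367, 0.31) [array([-0.1, -1.8]), array([-0. , -1.3]), array([0. , 1.3]), array([0.1, 1.7])]
(0.55, 0.07) [array([ 0.1, -0.7]), array([ 0.3, -0.6]), array([-0.8, -2.5]), array([0.6, 2.2])]
(0.55, 0.15) [array([-0. , -0.9]), array([ 0.3, -0.9]), array([-1. , -2.5]), array([0.4, 2.1])]
(0.6, -0.05) [array([ 0.3, -0.5]), array([ 0.4, -0.4]), array([-0.4, -2.5]), array([-0.7, -2.4])]
(0.6, -0.15) [array([ 0.5, -0.3]), array([ 0.5, -0.1]), array([-0.2, -2.5]), array([-0.4, -2.5])]
(0.55, -0.33) [array([0.6, 0.2]), array([0.7, 0.2]), array([ 0.2, -2.4]), array([ 0.2, -2.5])]
(0.365, -0.337) [array([0.8, 0.3]), array([1. , 0.4]), array([ 0.4, -2.1]), array([ 0.4, -2.4])]
```

```bash
cat >> h.py <<'E'
from bench import *
def log(t): s=state();print(t,round(s["clock"],2),np.round(s["eef_pos"],3),round(s["gripper_width"],4),round(s["grip_force"],1),np.round(s["ft_force"],1))
def pick(p,z,a,hov,lift):
    goto([*p,hov],down(a));log("hover");movel([*p,z],feed=.2);grab();log("grab");movel([*p,lift],feed=.25);log("lift")
def place(p,z,a,hov,up):
    goto([*p,hov],down(a));log("over");movel([*p,z+.015],feed=.25);movel([*p,z],feed=.06);log("down");ungrasp();movel([*p,up],feed=.25);log("up")
E
python3 - <<'E'
from h import *
a=np.pi/2
pick((.401,-.198),.037,a,.14,.16)
c=camera("top");cv2.imwrite("pics/top1.png",c["frame"][:,:,::-1])
E
```

```text
hover 1.9 [ 0.401 -0.199  0.14 ] 0.0852 0.0 [1.4 0.5 0.5]
grab 3.09 [ 0.402 -0.198  0.038] 0.0365 58.5 [-1.  -0.  17.3]
lift 3.73 [ 0.401 -0.198  0.16 ] 0.0362 59.3 [ 0.5 -0.4 -1.7]
```

Run:
```python
from h import *
log("s");c=camera("wrist");s=camera("scene")
cv2.imwrite("pics/w1.png",np.hstack([c["frame"][:,:,::-1][60:360,100:460],s["frame"][120:420,200:560,::-1]]))
```

```text
s 3.78 [ 0.4   -0.198  0.159] 0.036 59.3 [ 0.1 -0.8 -1. ]
```

View pics/w1.png

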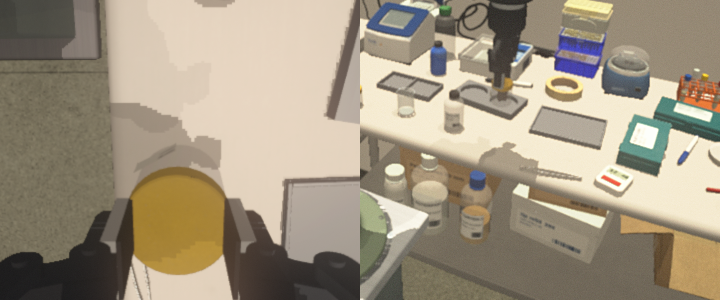

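```bash
cat >> h.py <<'E'
def place(p,z,a,hov,up):
    goto([*p,hov],down(a));log("over")
    s=state();T=np.eye(4);T[:3,:3]=R.from_rotvec(s["orientation"]).as_matrix();T[:3,3]=s["eef_pos"]
    c=camera("wrist");P=np.array([point(c,u,v,T@c["mount"]) for u,v in((275,260),(255,290),(300,290),(278,310))]);print("top",np.round(P,3).tolist())
    movel([*p,z+.02],feed=.25);f0=state()["ft_force"][2]
    for d in(.012,.008,.004,.002,0):
        movel([*p,z+d],feed=.06)
        if state()["ft_force"][2]-f0>6: break
    log("down");ungrasp();movel([*p,up],feed=.25);log("up")
E
python3 - <<'E'
from h import *
a=np.pi/2
place((.5533,.0764),.042,a-.009,.16,.16)
c=camera("top");cv2.imwrite("pics/top2.png",cv2.resize(c["frame"][165:290,130:450,::-1],None,fx=2.5,fy=2.5))
E
```

```text
over 5.08 [0.553 0.075 0.16 ] 0.0367 59.3 [-0.3 -0.5 -0.6]
top [[0.553, 0.087, 0.174], [0.544, 0.074, 0.174], [0.562, 0.074, 0.174], [0.554, 0.065, 0.174]]
down 6.96 [0.554 0.076 0.042] 0.0363 60.2 [ 0.2 -0.4  3.4]
up 8.12 [0.553 0.076 0.16 ] 0.0853 0.0 [ 0.5 -0.2  0.7]
```

View pics/top2.png

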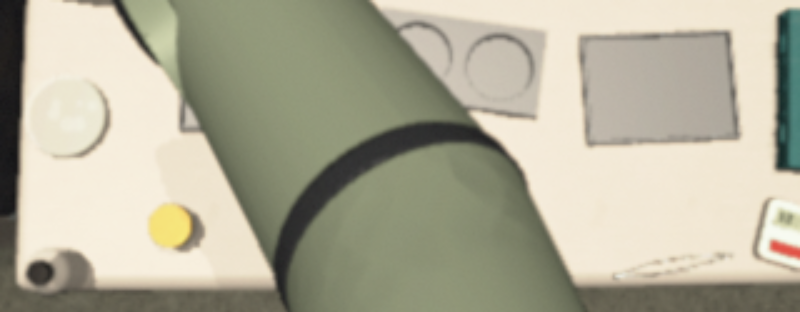

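The arm hides the first jar, but the numbers (cap top level at 0.174, contact at 0.042) show it placed upright. Now the second jar.

Run:
```python
from h import *
a=np.pi/2
pick((.4085,.197),.037,a,.16,.16)
place((.5541,.1574),.042,a-.009,.16,.16)
goto([.3657,.3125,.17],down(a));log("bb")
s=state();T=np.eye(4);T[:3,:3]=R.from_rotvec(s["orientation"]).as_matrix();T[:3,3]=s["eef_pos"]
c=camera("wrist");np.savez("w3.npz",T=T@c["mount"],**c);cv2.imwrite("pics/w3.png",c["frame"][:,:,::-1])
c=camera("scene");cv2.imwrite("pics/s3.png",c["frame"][:,:,::-1])
```

```text
hover 8.95 [0.409 0.197 0.16 ] 0.0853 0.0 [-0.2 -0.7  0.7]
grab 10.24 [0.409 0.197 0.038] 0.0365 58.1 [-0.5 -2.3 15.1]
lift 10.88 [0.408 0.197 0.16 ] 0.0367 59.2 [-0.1 -0.  -0.1]
over 11.53 [0.553 0.157 0.158] 0.0364 59.2 [-1.   1.4 -0.7]
top [[0.553, 0.17, 0.172], [0.545, 0.156, 0.172], [0.563, 0.157, 0.174], [0.554, 0.147, 0.172]]
down 13.41 [0.554 0.158 0.042] 0.0364 60.0 [0.6 0.4 3.4]
up 14.57 [0.554 0.157 0.16 ] 0.0859 0.0 [-0.9  0.7 -0.6]
bb 15.54 [0.367 0.312 0.17 ] 0.0854 0.0 [-0.1  0.   0.1]
```

View pics/w3.png

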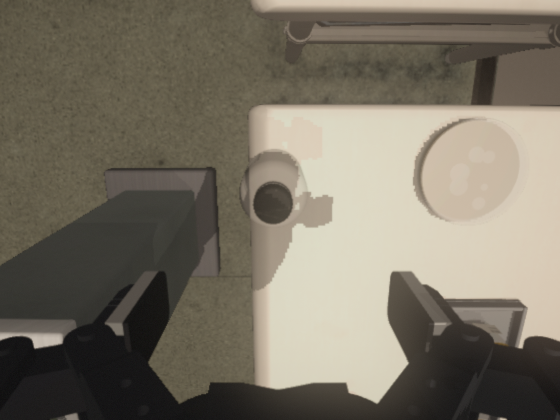

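View pics/s3.png

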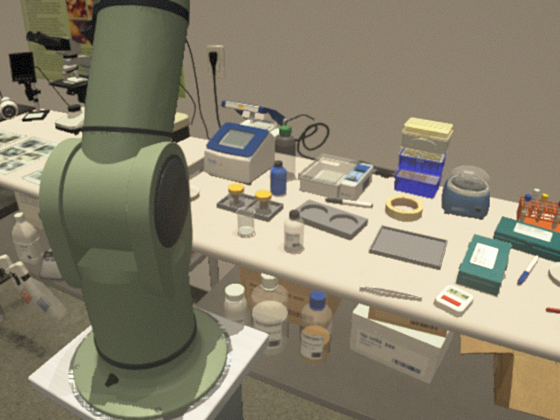

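In the wrist view the bottle at the corner has its cap at (272,203). In the scene view both jars stand in their bays. I'll refine the bottle position.

Run:
```python
from h import *
c=dict(np.load("w3.npz"));T=c["T"];t0=dict(np.load("top0.npz"))
for u,v in((272,203),(265,203),(280,203),(272,165),(250,175),(300,175),(300,200),(340,240)): print("w",u,v,np.round(point(c,u,v,T),3))
print(np.round(plane(c,272,203,.098,T),4),"edge",np.round(plane(c,251,300,0,T),4),np.round(plane(c,400,105,0,T),4))
for u,v in((146,273),(148,272),(152,271),(156,270),(150,265)): print("t",u,v,np.round(point(t0,u,v),3))
for n in range(246,306,5): print(n,np.round(point(c,n,180,T),3).tolist())
```

```text
w 272 203 [0.364 0.324 0.099]
w 265 203 [0.359 0.324 0.098]
w 280 203 [0.368 0.324 0.099]
w 272 165 [0.363 0.343 0.073]
w 250 175 [0.349 0.336 0.074]
w 300 175 [0.382 0.336 0.07 ]
w 300 200 [0.382 0.32  0.077]
w 340 240 [ 0.424  0.261 -0.   ]
[0.3636 0.3237 0.098 ] edge [0.3412 0.2002 0.    ] [0.468  0.3805 0.    ]
t 146 273 [0.365 0.316 0.096]
t 148 272 [0.367 0.31  0.099]
t 152 271 [0.369 0.307 0.079]
t 156 270 [0.372 0.299 0.074]
t 150 265 [0.384 0.316 0.071]
246 [0.346, 0.333, 0.075]
251 [0.349, 0.334, 0.077]
256 [0.353, 0.334, 0.079]
261 [0.356, 0.335, 0.082]
266 [0.359, 0.334, 0.081]
271 [0.363, 0.335, 0.081]
276 [0.366, 0.335, 0.081]
281 [0.369, 0.334, 0.081]
286 [0.372, 0.334, 0.079]
291 [0.376, 0.334, 0.078]
296 [0.379, 0.333, 0.076]
301 [0.383, 0.333, 0.073]
```

Run:
```python
from h import *
a=np.pi/2
pick((.364,.320),.048,a,.17,.19)
place((.590,-.059),.055,a-.150,.19,.19)
pick((.4337,-.072),.048,a,.19,.19)
place((.5767,-.148),.055,a-.150,.19,.19)
goto([.365,-.27,.2],down(a));log("fc")
s=state();T=np.eye(4);T[:3,:3]=R.from_rotvec(s["orientation"]).as_matrix();T[:3,3]=s["eef_pos"]
c=camera("wrist");np.savez("w4.npz",T=T@c["mount"],**c);cv2.imwrite("pics/w4.png",c["frame"][:,:,::-1])
c=camera("scene");cv2.imwrite("pics/s4.png",c["frame"][:,:,::-1])
```

```text
hover 15.89 [0.364 0.32  0.17 ] 0.0854 0.0 [-0.8  0.4  0.1]
grab 17.12 [0.364 0.321 0.049] 0.045 58.5 [-4.1 -0.8 18. ]
lift 17.84 [0.364 0.319 0.189] 0.0448 61.4 [-0.3 -0.7 -2.2]
over 19.47 [ 0.59  -0.057  0.19 ] 0.0448 61.4 [ 0.4  1.  -1.4]
top [[0.592, -0.038, 0.219], [0.584, -0.046, 0.224], [0.599, -0.048, 0.224], [0.592, -0.046, 0.239]]
down 21.41 [ 0.59  -0.059  0.055] 0.0448 62.0 [-1.1  0.1  5.4]
up 22.58 [ 0.59  -0.059  0.19 ] 0.0853 0.0 [ 0.3  0.  -0.2]
hover 23.26 [ 0.434 -0.072  0.19 ] 0.0856 0.0 [ 0.6  0.1 -0.2]
grab 24.59 [ 0.434 -0.072  0.049] 0.0447 58.4 [-1.2 -0.7 18.1]
lift 25.31 [ 0.433 -0.072  0.189] 0.0448 61.5 [-0.3  0.3 -2.3]
over 26.0 [ 0.576 -0.147  0.188] 0.0449 61.5 [ 1.1 -0.2 -2.4]
top [[0.578, -0.128, 0.217], [0.57, -0.135, 0.224], [0.585, -0.138, 0.222], [0.578, -0.136, 0.237]]
down 27.94 [ 0.577 -0.148  0.055] 0.0446 61.9 [ 0.4 -0.3  2.9]
up 29.12 [ 0.576 -0.148  0.19 ] 0.0855 0.0 [-0.8 -0.3  0.3]
fc 30.08 [ 0.366 -0.27   0.2  ] 0.0855 0.0 [ 0.4  0.  -0. ]
```

View pics/w4.png

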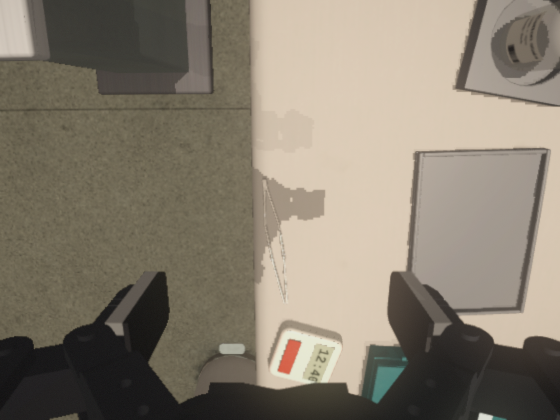

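View pics/s4.png

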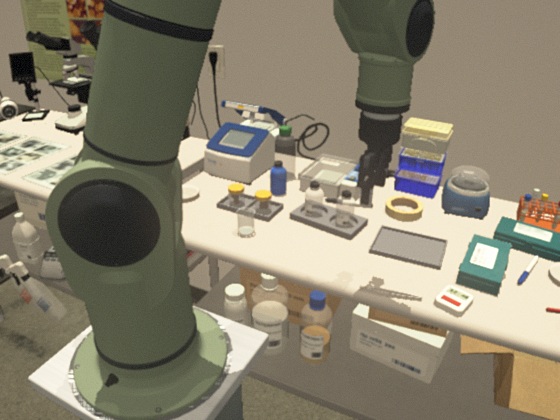

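Both bottles stand in their wells, and the forceps run from (265,178) to (287,302) in the wrist view.

Run:
```python
from h import *
c=dict(np.load("w4.npz"));T=c["T"]
A,B=plane(c,265,178,.006,T),plane(c,287,303,.006,T);m=(A+B)/2;d=A-B
print(np.round([A,B,m],4),np.linalg.norm(d));th=np.arctan2(d[1],d[0]);print(np.degrees(th))
bench=np.array([point(c,u,v,T)[2] for u,v in((330,250),(350,150),(290,130))]);print(bench)
E=[plane(c,u,v,.012,T)[:2] for u,v in((416,152),(549,150),(523,311),(411,313))];print(np.round(E,3),np.round(np.mean(E,0),3))
p=m[:2];assert abs(np.linalg.norm(d)-.131)<.012
goto([*p,.12],down(th));movel([*p,.0195],feed=.12);log("low");grab();log("grab")
movel([*p,.12],feed=.2);log("lift")
c=camera("wrist");cv2.imwrite("pics/w5.png",c["frame"][:,:,::-1])
```

```text
[[ 0.3546 -0.267   0.006 ]
 [ 0.3762 -0.3984  0.006 ]
 [ 0.3654 -0.3327  0.006 ]] 0.13311001898284114
99.32185217067963
[0.0010675  0.00107787 0.00120656]
[[ 0.491 -0.242]
 [ 0.614 -0.239]
 [ 0.622 -0.406]
 [ 0.504 -0.407]] [ 0.558 -0.323]
low 31.66 [ 0.366 -0.333  0.02 ] 0.0855 0.0 [ 0.9 -0.6 -0.2]
grab 32.42 [ 0.365 -0.333  0.019] 0.0 0.0 [ 0.2  0.2 -0.9]
lift 33.08 [ 0.365 -0.333  0.12 ] 0.0004 0.0 [ 0.6  0.  -1.3]
```

View pics/w5.png

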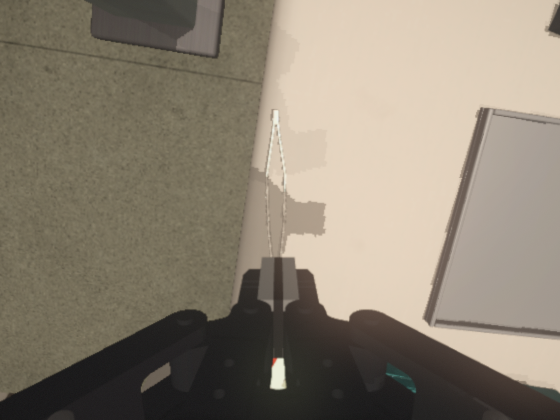

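Run:
```python
from h import *
s=state();print(s["grip_force"],s["gripper_width"],s["ft_force"])
T=np.eye(4);T[:3,:3]=R.from_rotvec(s["orientation"]).as_matrix();T[:3,3]=s["eef_pos"]
c=camera("wrist");T=T@c["mount"]
for u,v in((275,115),(276,112),(266,185),(285,185),(320,185)): print(np.round(point(c,u,v,T),4))
print("tip@.006",np.round(plane(c,275,110,.006,T),4))
p=s["eef_pos"];movel([p[0],p[1]-.0,p[2]+.12],feed=.25);ungrasp()
s=state();T=np.eye(4);T[:3,:3]=R.from_rotvec(s["orientation"]).as_matrix();T[:3,3]=s["eef_pos"]
c=camera("wrist");T=T@c["mount"];np.savez("w6.npz",T=T,**c)
cv2.imwrite("pics/w6.png",cv2.resize(c["frame"][120:420,160:440,::-1],None,fx=2,fy=2,interpolation=cv2.INTER_CUBIC))
```

```text
0.0 0.00013011066242617973 [-0.06537386 -0.42637314  0.55490819]
[ 0.3535 -0.2708  0.0072]
[ 0.3538 -0.2686  0.0094]
[ 0.3549 -0.3192  0.0101]
[ 0.3681 -0.317   0.0101]
[ 0.3938 -0.3147  0.0017]
tip@.006 [ 0.3529 -0.2675  0.006 ]
```

View pics/w6.png

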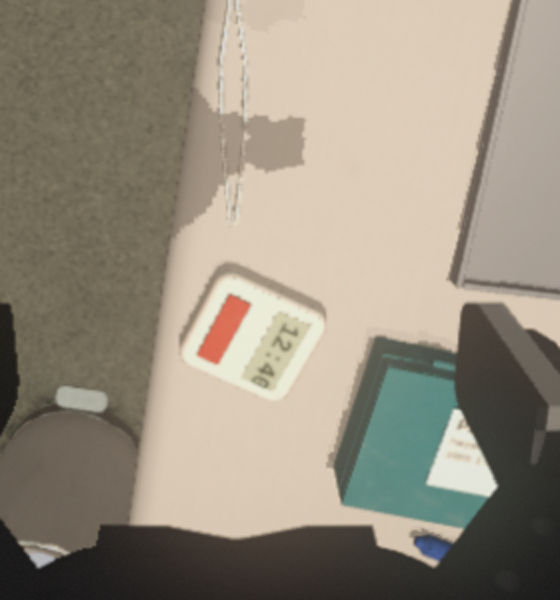

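Run:
```python
from h import *
c=dict(np.load("w6.npz"));T=c["T"]
print("near end",np.round(plane(c,276.5,231,.006,T),4))
o=state()["orientation"]
grab();goto([.43,-.30,.03],o);c=camera("wrist");M=c["mount"]
for v in(250,256,260,264,268): print(v,np.round(point(c,278,v,M),4))
log("p");f0=state()["ft_force"][2]
z=.022
while z>-.004:
    movel([.43,-.30,z],feed=.03);f=state()["ft_force"][2]-f0
    if f>5: break
    z-=.0015
print("contact",z,f,state()["eef_pos"][2]);movel([.43,-.30,.1],feed=.2);log("up")
```

```text
near end [ 0.3745 -0.396   0.006 ]
250 [-0.002   0.0008  0.0303]
256 [-0.0051  0.0008  0.0298]
260 [ 0.0122  0.0008 -0.0139]
264 [ 0.0118  0.0008 -0.0168]
268 [ 0.0728  0.0008 -0.1495]
p 36.34 [ 0.43  -0.301  0.031] 0.0001 0.0 [ 0.2 -0.8 -0.5]
contact -0.005000000000000004 0.6419391694709276 -0.003595335904715155
up 41.67 [ 0.43 -0.3   0.1 ] -0.0001 0.0 [-0.3  0.2 -0.9]
```

Closed, the fingertips don't touch the bench even at TCP z = -0.0035. The depth image puts them about 12 mm behind the TCP, not 17 mm ahead. I'll go on probing to find the true contact height.

Run:
```python
from h import *
movel([.43,-.30,-.002],feed=.2);f0=state()["ft_force"][2]
z=-.004
while z>-.022:
    movel([.43,-.30,z],feed=.04);f=state()["ft_force"][2]-f0
    if f>4: break
    z-=.0012
print("contact",z,f,state()["eef_pos"][2]);movel([.43,-.30,.06],feed=.25);log("up")
```

```text
contact -0.0063999999999999994 9.306931393396816 -0.006033120591742703
up 43.5 [ 0.43  -0.3    0.061] -0.0003 0.0 [-0.3  0.2 -1.1]
```

Run:
```python
from h import *
th=np.radians(99.3);p=(.3645,-.332)
ungrasp();goto([*p,.08],down(th));movel([*p,-.0042],feed=.12);log("low");grab();log("grab")
movel([*p,.08],feed=.2);log("lift")
if state()["gripper_width"]>.004:
    q=(.557,-.325);goto([*q,.08],down(np.radians(92)));log("over")
    c=camera("scene");cv2.imwrite("pics/s7.png",c["frame"][150:350,280:560,::-1])
    movel([*q,.015],feed=.15);movel([*q,.001],feed=.05);log("down");ungrasp();log("open");movel([*q,.12],feed=.2)
    goto([.42,-.45,.25],down(np.radians(92)));log("away")
    c=camera("top");np.savez("top8.npz",**c);a=cv2.resize(c["frame"][165:290,130:450,::-1],None,fx=2.4,fy=2.4,interpolation=cv2.INTER_CUBIC)
    c=camera("scene");b=cv2.resize(c["frame"][150:310,170:570,::-1],(768,300))[:, :768];
    cv2.imwrite("pics/f8.png",np.vstack([a,b]))
```

```text
low 45.53 [ 0.365 -0.332 -0.004] 0.0853 0.0 [-0.  -0.5 -0.8]
grab 46.21 [ 0.365 -0.332 -0.004] 0.0098 58.8 [-1.2  0.8  9.5]
lift 46.78 [ 0.364 -0.332  0.08 ] 0.0098 58.7 [ 0.5 -0.2 -0.9]
over 47.58 [ 0.556 -0.325  0.079] 0.0096 58.7 [-1.2 -0.4 -0.8]
down 48.64 [ 0.557 -0.325  0.001] 0.0099 58.7 [ 0.3 -0.3 -0.1]
open 49.36 [ 0.557 -0.325  0.001] 0.0854 0.0 [-0.3  0.1  0.1]
away 51.01 [ 0.421 -0.449  0.249] 0.0854 0.0 [-0.3  0.2  0. ]
```

```bash
ls pics
```

```text
f8.png
s3.png
s4.png
s7.png
scene0.png
top0.png
top1.png
top2.png
topcrop.png
w1.png
w3.png
w4.png
w5.png
w6.png
```

View pics/f8.png

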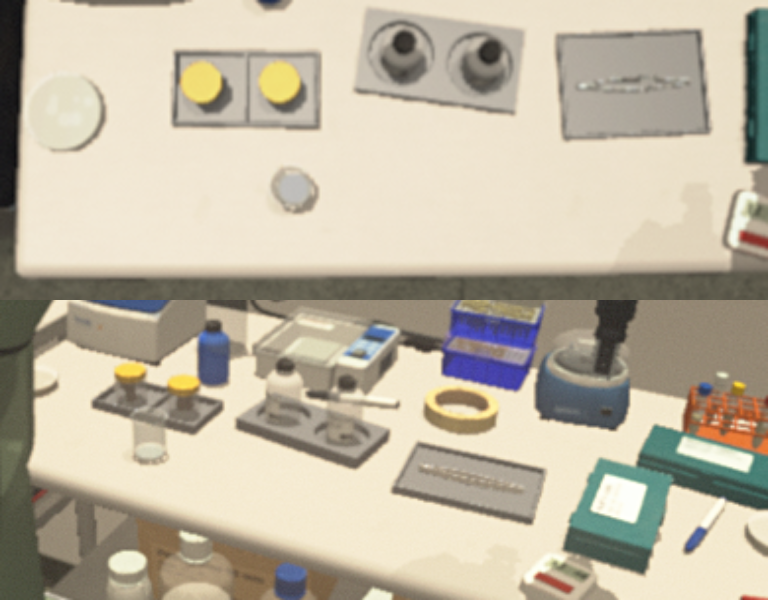

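The picture shows everything in its place: the jars at (202,83) and (280,83), the bottles at (403,42) and (490,52), and the forceps lengthwise in the tray at (633,85). The beaker is still at (295,190).

```bash
python3 -c "
from bench import *
print(close_job())"
```

```text
the job is handed in; nothing more can be done
None
```

I handed the job in at about 51 s: both jars are in their bays, both bottles in their wells, and the forceps flat and lengthwise in the tool tray after one missed first grasp, with the beaker left where it was.

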